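Locate the vial rack on the bench shaker and clamp it with the cam lever

TASK

The vial rack on the bench shaker is loose and stands short of its place. Push it straight back with a fingertip until its long side sits fully home against the rear fence of the shaker plate, then push the handle of the clamp lever on the right round from its open position at the back right, over the right side, to its stop at the front, so that the cam presses the rack against the left fence and holds it for shaking. Push gently and pick nothing up, keep the vials standing in the rack, and leave the bottle, the timer and the beaker where they are.

Things in the scene. Friction and masses are not known exactly. Their poses are not given: they have to be found in the camera images.
- shaker: bench shaker, a low white box, 200 (x) x 240 (y) mm, fixed to the bench, turned by up to 14 degrees. Origin under its centre, x to its rear (away from the robot), y to its left. On top a perforated metal plate, 180 x 230 mm, upper face 64 mm above the worktop, open at the front. On it two steel fences, 14 mm high: one along the rear, one along the left
- rack: low vial rack, a flat perforated box with smooth closed sides, 71 (x) x 134 (y) x 22 mm, 0.17 to 0.25 kg with its five loose vials. Origin at the centre of its underside; x points to the rear of the shaker within a degree or so. It slides on the shaker plate; starts 18 to 35 mm short of home and 1 to 4 mm clear of the left fence
- nest (a point): the point on the plate's upper face where the rack's origin lies when the rack is home and clamped; 30 mm behind and 12 mm to the left of the shaker's centre. Axes as the shaker's: x to the rear (push the rack this way), y left, z up. The rear fence's face is 35.6 mm behind this point, the left fence's face 67.2 mm to its left
- pivot (a point): point on the vertical pivot axis of the clamp lever, at the middle height of its handle (22 mm above the plate); right of the rack, 5 mm in front of and 85.9 mm to the right of the nest point. Low on the same pivot sits a round steel cam, 28 mm across, 5.5 mm off centre
- lever_end (a point): outer end of the lever's handle, 88 mm from the pivot axis, at the handle's middle height. The handle is a straight black bar, 15 mm wide, 14 mm high, from 26 to 88 mm from the axis; its underside is 15 mm above the plate's level, and its outer part reaches out past the plate's edge
- clamp (a joint): angle of the clamp lever (rad): 0 = fully open, handle to the shaker's back right (45 degrees right of straight back); grows clockwise seen from above, over the right side to the front, to its stop at 2.007 = closed, handle to the front and 20 degrees to the right. Starts at 0 to 0.3, stays where left; takes about 1.5 N at the handle, rising to about 5 N over the last 0.15 rad where the cam bears on the rack
- vial_a: one of five capped 2 mL vials, 12 mm across and 33 mm high, standing loose in the rack's holes, their caps about 14 mm above the rack's top. Origin at the centre of its foot, z up
- vial_b: one of five capped 2 mL vials, 12 mm across and 33 mm high, standing loose in the rack's holes, their caps about 14 mm above the rack's top. Origin at the centre of its foot, z up
- vial_c: one of five capped 2 mL vials, 12 mm across and 33 mm high, standing loose in the rack's holes, their caps about 14 mm above the rack's top. Origin at the centre of its foot, z up
- vial_d: one of five capped 2 mL vials, 12 mm across and 33 mm high, standing loose in the rack's holes, their caps about 14 mm above the rack's top. Origin at the centre of its foot, z up
- vial_e: one of five capped 2 mL vials, 12 mm across and 33 mm high, standing loose in the rack's holes, their caps about 14 mm above the rack's top. Origin at the centre of its foot, z up
- bottle: capped glass bottle, 47 mm across, 103 mm high, standing on the worktop at the shaker's left. Origin at the centre of its foot
- timer: small lab timer, 52 x 64 x 18 mm, lying on the worktop at the shaker's left. Origin at the centre of its underside
- beaker: empty beaker, 52 mm across, 70 mm high, standing on the worktop to the right of the shaker. Origin at the centre of its foot

How it is judged:
By the outcome, as a careful person would: the job done as asked, in the order asked, and still so for the second after the job is handed in, with the robot touching nothing.
It also fails if it takes over 51 s, if anything falls off the work surface, if the arm or the gripper's body presses on something with over 40 N, if the wrist force passes 120 N, or if a joint passes its speed limit or range.

ROBOT

A 6-joint arm with a two-finger parallel gripper is mounted at the origin on a cart in front of the work surface, level with it; the furniture and walls round the work are solid. World frame = base frame: x ahead of the robot, y to its left, z up, the work surface at z = 0. Lengths are in m, angles in rad, forces in N, time in s.
With the tool pointing down it reaches from about 0.35 to 0.775 m from the base axis. Payload 7.3 kg.
Tool frame: the origin (TCP) lies at the very end of the fingers, on their centre line; the grasp point (between the pads) lies 19 mm behind it (robot.tcp_to_grasp is the distance from the TCP to the grasp point, in m); z points along the fingers, y is the direction in which the jaws open and shut (so a half turn about z gives the same grasp; the last joint's range is limited). The gripper opens to 92 mm and grips with 3 to 60 N. Pads are 19 mm wide; open, the fingers measure 130 mm over their backs; the gripper's body (75 mm by 190 mm) begins 47 mm behind the grasp point.
Start: joints at [-1.419, 0.342, 1.524, -0, 1.275, -0.146], TCP at [0.154, -0.502, 0.227] pointing down, gripper open.
Joint ranges: [-2.53, 2.53], [-0.77, 2.02], [0.04, 2.7], [-1, 4.14], [0.28, 2.66], [-3.11, 3.11]. Speed limits (rad/s): [2.57, 2.57, 3.14, 3.14, 3.14, 3.14].

INTERFACE

Orientations are given as [roll, pitch, yaw] about the fixed x, y, z axes, in that order (R = Rz(yaw) Ry(pitch) Rx(roll)).
In Python, from cell import robot, eyes, finder gives the robot as it stands. The module is installed in compiled form; this text tells all that it offers.
- The arm moves only by the tool move_arm, never from a script. Its argument "motion" is a list of rows, each a list of 7 numbers: the closure in counts, from 0 (fully open) to 255 (shut), then the shift along the tool's x, y, z normalised to -1 to 1, where 1 is 0.02 m, then the turn, a rotation vector about the tool's x, y, z normalised to -1 to 1, where 1 is 6 degrees. In form: [[claw, x, y, z, ax, ay, az], ...]. A call has 1 to 12 rows; each row shifts and turns the commanded pose from where the row before left it, along the tool's axes as they then stand; what a row does not reach is not made up. A row lasts 1/8 s, in which the tool goes at most 62.5 mm and 10.7 degrees, less where a joint would pass 70% of its speed; a pose out of reach is approached as far as the arm can. A call with a number of a shift or a turn outside -1 to 1 is refused whole. A call with a gripper value outside its range is refused whole. The fingers move at their own pace and stop on an object; "newtons" is the grip in N (left out, the last holds). Time passes only in rows, so rows that do not move let the fingers close. It gives the time, the measured TCP pose, the force and the opening at its end, in the units of the state.
- robot.observe(): the state, without advancing time (a new reading comes with each control period).
- eyes.read_camera(name): name is "side" or "top" or "wrist"; returns (picture, depth): 384x512x3 uint8, red, green, blue; 384x512 float32, m along the optical axis (not along the pixel's ray), 0 where there is no reading.
- eyes.calibration(name): a dict with "K" (3x3 intrinsics, pixels), "position" and "orientation" of the camera in the world. Camera axes: x right, y up, looking along -z (the intrinsics and any distortion apply to the point x, -y, -z); pixel columns grow to the right and rows downward; lengths in m; the calibration is good to about 2 mm. A picture is of the moment at which its call begins: read the wrist's pose just before it. calibration takes no time and is no camera call; for the wrist camera it gives the pose at the moment of the call.
- robot.hand_in(): hands the job in, once; it reports no verdict.
Trained networks look in the newest picture that a camera, given by its name, has taken for a name from the list of things; names that differ only in an ending like _2 or _b are one class to them, and where a whole thing is asked for, a point or a joint stands for the part that bears it (a point fixed in the world has none). Each returns a list of dicts, best first, with "p" (0 to 1); they miss things now and then, are a little off and sometimes report something else, mostly with a low value. They report only what shows in the picture. A call takes as long as a camera call.
- finder.recognise(camera, label): "centre" ([x, y, z] in m, in the coordinates of the camera as it stood for that picture, good to about 4 mm: the middle of the surface that is visible of it).
- finder.place_of(camera, label): "centre" ([x, y, z] in m, in the coordinates of the camera as it stood for that picture, good to about 4 mm: a listed point, or the origin of a listed thing).
The state is a dict: "time": time; "qpos": joint angles; "qvel": joint speeds; "joint_efforts": joint torques, N m; "tool_pos": TCP position; "tool_rot": TCP orientation; "contact_force": force on the tool from outside, world axes, zero at the start; "torque": the same for the moment, N m; "opening": finger opening in m.
Only numpy, scipy, OpenCV 4.12 (cv2) and the standard library are available. Lean on these libraries where they do the work, as an engineer would, in place of code of your own. Each camera call takes 0.05 s, during which the arm holds its last target. There are 200 camera calls.

## Working session

There is one attempt and no reset: what is moved stays moved. The work goes in short steps, Python scripts to look and compute and a tool call to move; the robot and the scene stay as the last step left them, time stands still between calls to the robot, and variables do not carry over. Pictures are saved under pics/ and viewed, and the job is handed in when it is done.

Besides the shell and the picture viewer there is one more tool, called after "Call:" as a command line: name --pt "numbers of a row" for each row, then --argument value for the rest. move_arm: Moves the arm, as the interface text tells. Its arguments: {"type":"object","properties":{"motion":{"type":"array"},"newtons":{"type":"number"}},"required":["motion"]}

```bash
mkdir -p pics; cat > h.py <<'E'
import numpy as np, cv2
from scipy.spatial.transform import Rotation as R
from cell import robot, eyes, finder
def cal(n):
    c=eyes.calibration(n); o=np.array(c["orientation"],float)
    Rm=o if o.shape==(3,3) else (R.from_euler('xyz',o).as_matrix() if o.size==3 else R.from_quat(o).as_matrix())
    return np.array(c["K"]),np.array(c["position"]),Rm,c
def w(n,p):
    K,t,Rm,_=cal(n); return Rm@np.array(p)+t
def cloud(n,d):
    K,t,Rm,_=cal(n); v,u=np.mgrid[:d.shape[0],:d.shape[1]]
    P=np.stack([(u-K[0,2])/K[0,0]*d,-(v-K[1,2])/K[1,1]*d,-d],-1)
    return P@Rm.T+t
def proj(n,P):
    K,t,Rm,_=cal(n); q=Rm.T@(np.array(P)-t); return K[0,0]*q[0]/-q[2]+K[0,2], K[1,2]+K[1,1]*q[1]/q[2]
def snap(n,f):
    im,d=eyes.read_camera(n); cv2.imwrite(f"pics/{f}.png",im[...,::-1]); return im,d
E
python3 - <<'E'
from h import *
for n in("top","side"):
    print(n,cal(n)[3]); snap(n,n+"0")
    for l in("shaker","rack","nest","pivot","lever_end","beaker","bottle","timer"):
        for r in finder.place_of(n,l)[:1]: print(n,l,round(r["p"],2),w(n,r["centre"]).round(4))
s=robot.observe(); print(s)
E
```

```text
top {'K': array([[389.08816282,   0.        , 252.65467009],
       [  0.        , 389.08816282, 191.31530192],
       [  0.        ,   0.        ,   1.        ]]), 'position': array([ 0.43885364, -0.11306205,  1.06662182]), 'orientation': array([ 0.09567433, -0.01128634, -1.55765515])}
top shaker 0.56 [ 0.5274 -0.1237  0.0019]
top rack 0.96 [ 0.5275 -0.1077  0.0665]
top nest 0.98 [ 0.5566 -0.1008  0.0635]
top pivot 0.58 [ 0.5673 -0.1796  0.0852]
top lever_end 0.63 [ 0.6445 -0.2288  0.084 ]
top beaker 0.68 [ 0.5464 -0.3758 -0.0008]
top bottle 0.68 [0.51   0.0673 0.0029]
top timer 0.6 [ 0.4163  0.0475 -0.0046]
side {'K': array([[377.20394131,   0.        , 258.76080881],
       [  0.        , 377.20394131, 186.44546885],
       [  0.        ,   0.        ,   1.        ]]), 'position': array([0.46057951, 0.57209809, 0.68564009]), 'orientation': array([ 0.8351108 ,  0.01083392, -3.05249603])}
side rack 0.89 [ 0.5307 -0.1054  0.064 ]
side nest 0.78 [ 0.5552 -0.0958  0.0601]
side pivot 0.7 [ 0.5705 -0.1818  0.0872]
side lever_end 0.53 [ 0.6436 -0.2266  0.0875]
side beaker 0.95 [ 0.546  -0.3741 -0.0032]
side bottle 0.59 [ 0.5124  0.0724 -0.0006]
side timer 0.72 [0.4223 0.0634 0.0008]
{'time': 0.9, 'qpos': array([-1.41901338e+00,  3.41995155e-01,  1.52409323e+00, -1.41340256e-05,
        1.27539462e+00, -1.45999436e-01]), 'qvel': array([ 1.25865961e-03, -3.76542095e-04, -6.01636862e-05, -2.07317563e-04,
       -1.44097613e-03, -2.50818862e-03]), 'joint_efforts': array([ 1.14566821e-03, -4.31122971e+01, -2.44478434e+01,  7.17652962e-02,
        4.80439235e-02,  4.36743889e-06]), 'tool_pos': array([ 0.15405642, -0.50191228,  0.22674539]), 'tool_rot': array([3.14148614e+00, 2.93302978e-05, 2.97786495e-01]), 'contact_force': array([ 0.13284377,  0.02104207, -0.01308737]), 'torque': array([ 0.02929828,  0.00924174, -0.01809967]), 'opening': 0.09169037719024975}
```

View pics/top0.png

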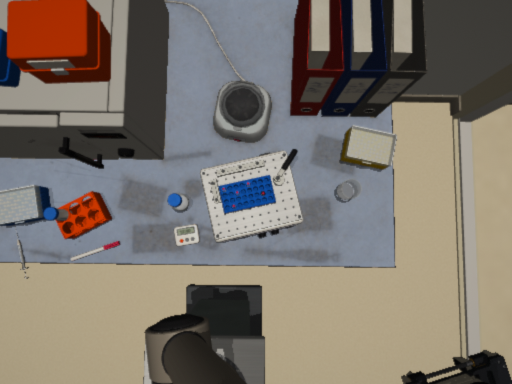

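View pics/side0.png

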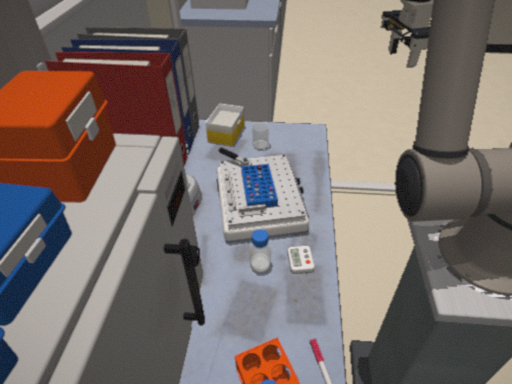

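```bash
cat > m.py <<'E'
from h import *
def rack(n,im,d):
    P=cloud(n,d); m=(im[...,2]>im[...,0]*1.5+20)&(P[...,2]>.07)&(P[...,2]<.10)&(abs(P[...,0]-.54)<.12)&(abs(P[...,1]+.11)<.13)
    m=cv2.morphologyEx(m.astype('uint8'),cv2.MORPH_CLOSE,np.ones((5,5)))>0
    K,t,Rm,_=cal(n); v,u=np.nonzero(m)
    D=np.stack([(u-K[0,2])/K[0,0],-(v-K[1,2])/K[1,1],-np.ones(len(u))],-1)@Rm.T
    return (t+D*((.086-t[2])/D[:,2])[:,None])[:,:2].astype('f4'), np.median(P[m][:,2])
E
python3 - <<'E'
from m import *
for n in("top","side"):
    im,d=eyes.read_camera(n); P=cloud(n,d)
    m=(P[...,2]>.05)&(P[...,2]<.07)&(abs(P[...,0]-.54)<.16)&(abs(P[...,1]+.12)<.17)
    k,l,s,_=cv2.connectedComponentsWithStats(m.astype('uint8')); b=1+s[1:,4].argmax(); Q=P[l==b]
    print(n,"box",cv2.minAreaRect(Q[:,:2].astype('f4')),np.median(Q[:,2]))
    r,z=rack(n,im,d); print("rack",cv2.minAreaRect(r),z,len(r))
    m=(im.max(-1)<60)&(P[...,2]>.06)&(P[...,2]<.11)&(abs(P[...,0]-.62)<.08)&(abs(P[...,1]+.2)<.06)
    H=P[m]; print("lever",len(H),H.mean(0),cv2.minAreaRect(H[:,:2].astype('f4')))
    for l in("nest","pivot","lever_end","shaker"):
        for r in finder.place_of(n,l)[:1]: print(l,round(r["p"],2),w(n,r["centre"]).round(4))
im=cv2.imread("pics/top0.png")[130:260,150:360]; cv2.imwrite("pics/topc.png",cv2.resize(im,None,fx=3.8,fy=3.8,interpolation=cv2.INTER_CUBIC))
E
```

```text
top box ((0.5252357721328735, -0.11875627934932709), (0.182109072804451, 0.2299344539642334), 13.84522533416748) 0.06393318278867044
rack ((0.5268461108207703, -0.10776925086975098), (0.07055965065956116, 0.13290627300739288), 13.325552940368652) 0.08453495477863443 1456
lever 113 [ 0.61683718 -0.21510982  0.09223485] ((0.6173439621925354, -0.21515129506587982), (0.013384290039539337, 0.057851240038871765), 57.04646682739258)
nest 0.72 [ 0.5547 -0.1025  0.0623]
pivot 0.96 [ 0.5652 -0.1835  0.0871]
lever_end 0.53 [ 0.6432 -0.2295  0.0846]
shaker 0.96 [ 5.260e-01 -1.258e-01  1.000e-04]
side box ((0.5288679003715515, -0.11592823266983032), (0.17997074127197266, 0.23458659648895264), 13.988825798034668) 0.06313153956665063
rack ((0.5274932980537415, -0.09545750916004181), (0.06968102604150772, 0.14810246229171753), 13.106760025024414) 0.08453068803144803 1151
lever 77 [ 0.61781858 -0.20568607  0.09002945] ((0.6187286376953125, -0.20687702298164368), (0.011729344725608826, 0.051364604383707047), 56.8316650390625)
nest 0.97 [ 0.5562 -0.0989  0.0598]
pivot 0.77 [ 0.5748 -0.1833  0.0851]
lever_end 0.5 [ 0.6433 -0.2265  0.0865]
shaker 0.7 [ 0.5295 -0.1154  0.002 ]
```

View pics/topc.png

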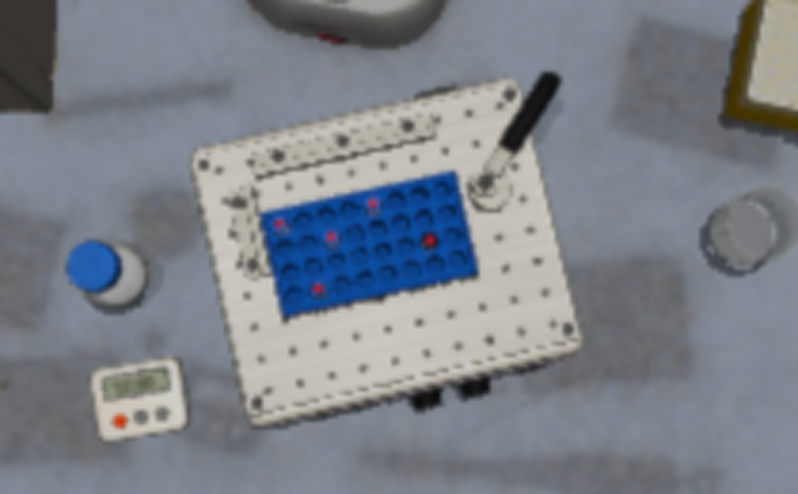

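Call:
move_arm --pt "255 0.41 -0.31 0 0 0 0.57" --pt "255 0.82 -0.617 0 0 0 0" --pt "255 0.82 -0.617 0 0 0 0" --pt "255 0.82 -0.617 0 0 0 0" --pt "255 0.82 -0.617 0 0 0 0" --pt "255 0.82 -0.617 0 0 0 0" --pt "255 0.82 -0.617 0 0 0 0" --pt "255 0.82 -0.617 0 0 0 0" --pt "255 0.82 -0.617 0 0 0 0" --pt "255 0.82 -0.617 0 0 0 0" --pt "255 0.82 -0.617 0 0 0 0" --pt "255 0.82 -0.617 0 0 0 0" --newtons 20

```text
time: 2.9
tool_pos: [0.3041, -0.3179, 0.2268]
tool_rot: [3.141, -0.0, 0.238]
contact_force: [-0.5, -0.1, -0.6]
opening: 0.0006
```

Call:
move_arm --pt "255 0.82 -0.617 0 0 0 0" --pt "255 0.82 -0.617 0 0 0 0" --pt "255 0.82 -0.617 0 0 0 0" --pt "255 0.82 -0.617 0 0 0 0" --pt "255 0.82 -0.617 0 0 0 0" --pt "255 0.82 -0.617 0 0 0 0" --pt "255 0.82 -0.617 0 0 0 0" --pt "255 0.82 -0.617 0 0 0 0" --pt "255 0.82 -0.617 0 0 0 0" --pt "255 0.82 -0.617 0 0 0 0" --pt "255 0 0 0 0 0 0"

```text
time: 4.28
tool_pos: [0.4341, -0.1591, 0.2267]
tool_rot: [3.142, -0.0, 0.241]
contact_force: [0.5, 0.4, -0.3]
opening: 0.0005
```

```bash
python3 - <<'E'
from m import *
s=robot.observe(); print(s["time"],s["tool_pos"],s["tool_rot"],s["contact_force"],s["opening"])
snap("wrist","wr0")
im,d=snap("top","top1")
P=cloud("top",d)
for l in("rack","nest","pivot","lever_end"):
    for r in finder.place_of("wrist",l)[:1]: print(l,round(r["p"],2),w("wrist",r["centre"]).round(4))
# heights beyond the shaker
for x in np.arange(.56,.86,.03):
    print(round(x,2),[ (lambda q: round(float(np.max(q)),2) if len(q) else None)(P[...,2][(abs(P[...,0]-x)<.015)&(abs(P[...,1]-y)<.02)]) for y in np.arange(-.46,.02,.04)])
E
```

```text
4.275 [ 0.43410299 -0.15912775  0.22669915] [ 3.14150787e+00 -9.21377680e-05  2.40585575e-01] [ 0.54405596  0.39189275 -0.34466829] 0.0004549697696662263
rack 0.74 [ 0.53   -0.1073  0.064 ]
pivot 0.9 [ 0.5696 -0.1851  0.0858]
0.56 [0.0, 0.07, 0.07, 0.07, 0.01, 0.0, 0.08, 0.1, 0.09, 0.1, 0.09, 0.09]
0.59 [0.01, 0.01, 0.0, 0.01, 0.01, 0.01, 0.1, 0.09, 0.08, 0.08, 0.08, 0.08]
0.62 [0.08, 0.08, 0.08, 0.0, 0.01, 0.01, 0.1, 0.09, 0.08, 0.07, 0.06, 0.04]
0.65 [0.08, 0.08, 0.08, 0.01, 0.01, 0.0, 0.1, 0.07, 0.04, 0.01, 0.01, 0.01]
0.68 [0.08, 0.08, 0.08, 0.0, 0.01, 0.0, 0.01, 0.0, 0.07, 0.09, 0.09, 0.04]
0.71 [0.08, 0.08, 0.08, 0.01, 0.0, 0.01, 0.0, 0.03, 0.12, 0.13, 0.12, 0.07]
0.74 [0.32, 0.31, 0.28, 0.31, 0.31, 0.3, 0.24, 0.06, 0.13, 0.13, 0.13, 0.11]
0.77 [0.32, 0.32, 0.32, 0.32, 0.32, 0.32, 0.32, 0.07, 0.13, 0.13, 0.13, 0.11]
0.8 [0.32, 0.31, 0.32, 0.31, 0.32, 0.31, 0.32, 0.06, 0.12, 0.13, 0.13, 0.07]
0.83 [0.32, 0.31, 0.32, 0.31, 0.32, 0.31, 0.32, 0.01, 0.08, 0.1, 0.07, 0.06]
```

View pics/wr0.png

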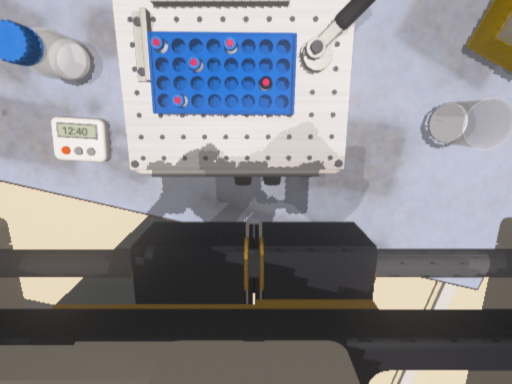

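Call:
move_arm --pt "255 0.5 -0.46 0.97 0 0 0" --pt "255 0.5 -0.46 0.97 0 0 0" --pt "255 0.5 -0.46 0.97 0 0 0" --pt "255 0 0 0.97 0 0 0" --pt "255 0 0 0.97 0 0 0" --pt "255 0 0 0.97 0 0 0" --pt "255 0 0 0.97 0 0 0" --pt "255 0 0 0.94 0 0 0" --pt "255 0 0 0 0 0 0"

```text
time: 5.7
tool_pos: [0.4553, -0.1267, 0.0712]
tool_rot: [-3.14, 0.002, 0.237]
contact_force: [0.9, 0.8, -0.8]
opening: 0.0002
```

```bash
python3 - <<'E'
from m import *
s=robot.observe(); print(s["time"],s["tool_pos"],s["tool_rot"],s["contact_force"])
snap("wrist","wr1"); im,_=snap("side","s1"); 
cv2.imwrite("pics/s1c.png",cv2.resize(im[110:260,180:360,::-1],None,fx=4,fy=4))
E
```

```text
5.7 [ 0.45531476 -0.12667834  0.07117118] [-3.13994578e+00  2.29723529e-03  2.37293213e-01] [ 0.89470605  0.84956621 -0.76114176]
```

View pics/wr1.png

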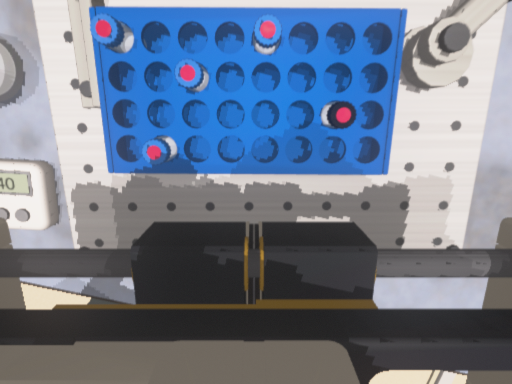

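View pics/s1c.png

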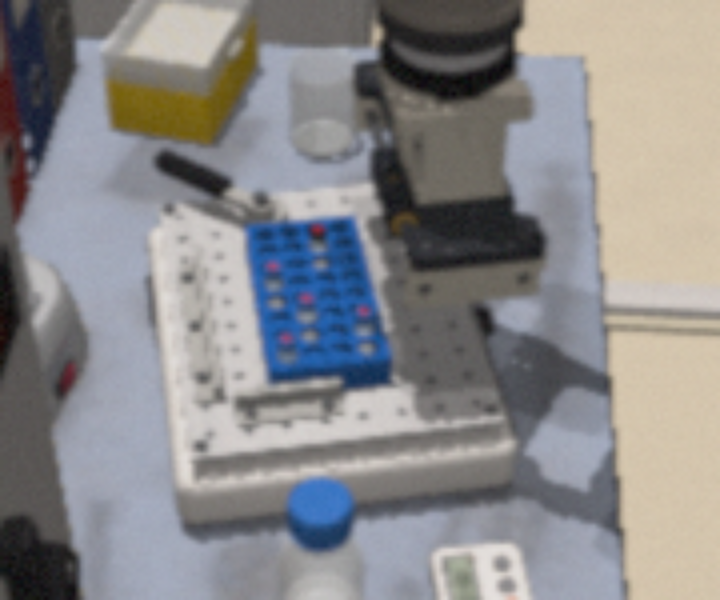

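Call:
move_arm --pt "255 0.6 0 0 0 0 0" --pt "255 0.5 0 0 0 0 0" --pt "255 0.15 0 0 0 0 0" --pt "255 0.15 0 0 0 0 0" --pt "255 0.15 0 0 0 0 0" --pt "255 0.15 0 0 0 0 0" --pt "255 0.15 0 0 0 0 0" --pt "255 0.15 0 0 0 0 0" --pt "255 0.15 0 0 0 0 0" --pt "255 0.15 0 0 0 0 0"

```text
time: 7.05
tool_pos: [0.5012, -0.1157, 0.0721]
tool_rot: [3.142, -0.0, 0.238]
contact_force: [-1.9, 0.4, -0.3]
opening: 0.0004
```

```bash
cat > look.py <<'E'
import sys
from m import *
s=robot.observe(); print(s["time"],s["tool_pos"],s["tool_rot"],s["contact_force"])
f=sys.argv[1]
a,_=snap("wrist","w"+f); b,_=snap("side","s"+f); c,_=snap("top","t"+f)
o=np.hstack([cv2.resize(b[110:260,180:360],(400,333)),cv2.resize(c[130:260,160:360],(400,333))])
cv2.imwrite("pics/st"+f+".png",o[...,::-1])
for n in("wrist","side","top"):
    for l in("rack","lever_end"):
        for r in finder.place_of(n,l)[:1]: print(n,l,round(r["p"],2),w(n,r["centre"]).round(4))
E
python3 look.py 2
```

```text
7.05 [ 0.50122647 -0.11570086  0.07207058] [ 3.14152573e+00 -5.38111663e-05  2.38088069e-01] [-1.93165455  0.43626959 -0.31347305]
wrist rack 0.74 [ 0.5456 -0.1006  0.0663]
side rack 0.82 [ 0.5498 -0.1005  0.059 ]
side lever_end 0.67 [ 0.6427 -0.2273  0.0876]
top lever_end 0.69 [ 0.6454 -0.2284  0.0818]
```

View pics/w2.png

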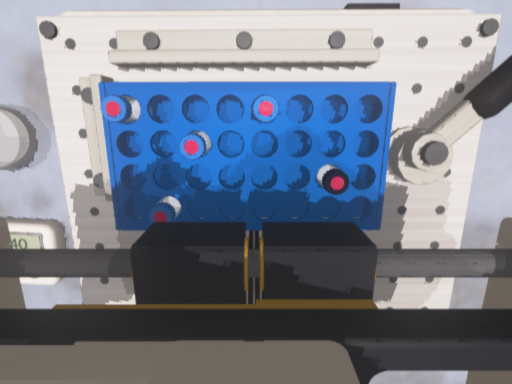

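View pics/st2.png

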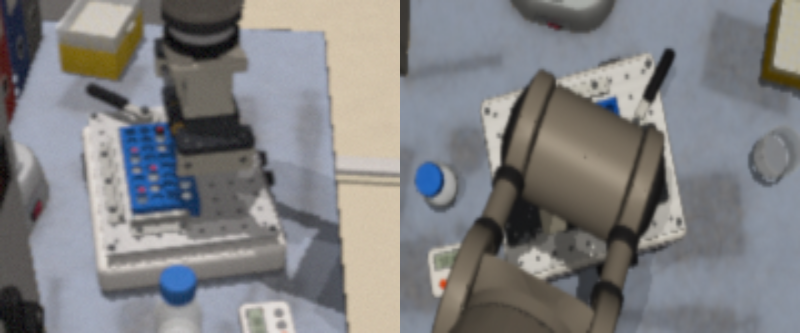

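Call:
move_arm --pt "255 0.1 0 0 0 0 0" --pt "255 0.1 0 0 0 0 0" --pt "255 0.1 0 0 0 0 0" --pt "255 0.1 0 0 0 0 0"

```text
time: 8.0
tool_pos: [0.5088, -0.1139, 0.0721]
tool_rot: [3.142, 0.0, 0.238]
contact_force: [-2.9, -0.5, 1.3]
opening: 0.0005
```

```bash
python3 - <<'E'
from m import *
print(robot.observe()["contact_force"]); snap("wrist","w3")
E
```

```text
[-2.86609374 -0.52083007  1.29006242]
```

View pics/w3.png

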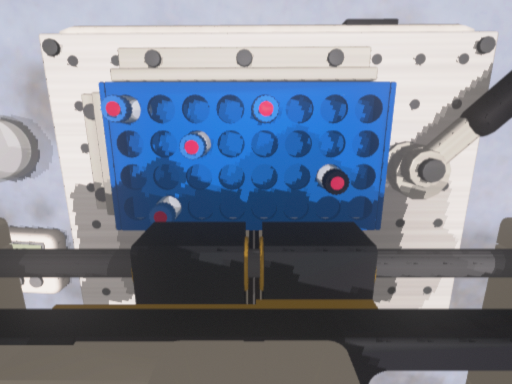

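Call:
move_arm --pt "255 0.05 0 0 0 0 0" --pt "255 0.05 0 0 0 0 0" --pt "255 0.05 0 0 0 0 0"

```text
time: 8.43
tool_pos: [0.5097, -0.1138, 0.0721]
tool_rot: [-3.141, 0.005, 0.239]
contact_force: [-11.9, -5.2, 9.2]
opening: 0.0006
```

Call:
move_arm --pt "255 0.05 0 0 0 0 0" --pt "255 0.05 0 0 0 0 0"

```text
time: 8.68
tool_pos: [0.5098, -0.1138, 0.0721]
tool_rot: [-3.141, 0.008, 0.239]
contact_force: [-19.3, -9.2, 13.9]
opening: 0.0004
```

Call:
move_arm --pt "255 -0.1 0 0 0 0 0" --pt "255 -0.15 0 0 0 0 0" --pt "255 -0.4 0 0 0 0 0" --pt "255 -0.8 0 0 0 0 0" --pt "255 -0.5 0 0 0 0 0" --pt "255 0 0 -0.9 0 0 0" --pt "255 0 0 -0.9 0 0 0" --pt "255 0 0 -0.9 0 0 0" --pt "255 0 0 -0.5 0 0 0" --pt "255 0 0 0 0 0 0"

```text
time: 9.93
tool_pos: [0.476, -0.122, 0.1365]
tool_rot: [3.141, -0.001, 0.238]
contact_force: [0.3, -0.2, -0.4]
opening: 0.0008
```

```bash
python3 look.py 4; python3 - <<'E'
from m import *
# measure in wrist picture: rack rear edge/fence
im,d=eyes.read_camera("wrist"); r,z=rack("wrist",im,d); print("rack",cv2.minAreaRect(r),z)
c,s=np.cos(.238),np.sin(.238); 
for l in("nest","pivot"):
    for q in finder.place_of("wrist",l)[:1]: print(l,round(q["p"],2),w("wrist",q["centre"]).round(4))
E
```

```text
9.925 [ 0.47603957 -0.12202769  0.13653637] [ 3.14067367e+00 -1.20095823e-03  2.38117151e-01] [ 0.31475151 -0.21707992 -0.38866672]
wrist rack 0.77 [ 0.5566 -0.1015  0.0666]
side rack 0.59 [ 0.5523 -0.0997  0.0609]
side lever_end 0.79 [ 0.6447 -0.2299  0.085 ]
top rack 0.81 [ 0.5553 -0.1026  0.0654]
top lever_end 0.76 [ 0.6435 -0.2291  0.0812]
rack ((0.5546702146530151, -0.09972146898508072), (0.07103446125984192, 0.13466525077819824), 13.903064727783203) 0.08763428657214571
pivot 0.91 [ 0.5673 -0.1852  0.0896]
```

View pics/w4.png

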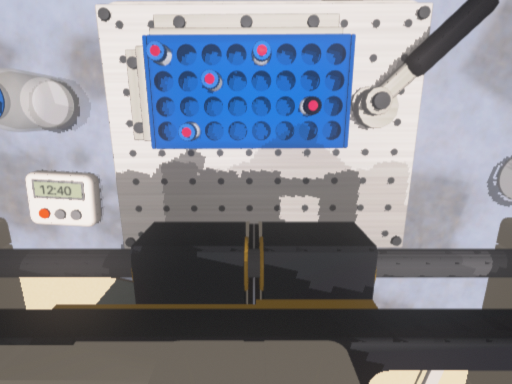

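View pics/st4.png

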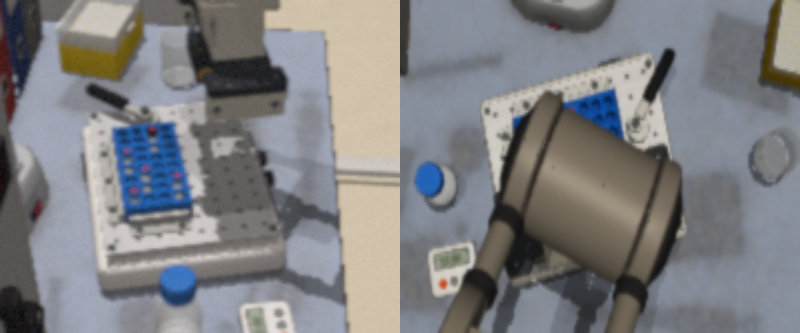

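Call:
move_arm --pt "255 0.914 0.584 0 0 0 0" --pt "255 0.914 0.584 0 0 0 0" --pt "255 0.914 0.584 0 0 0 0" --pt "255 0.914 0.584 0 0 0 0" --pt "255 0.914 0.584 0 0 0 0" --pt "255 0.914 0.584 0 0 0 0" --pt "255 0.914 0.584 0 0 0 0" --pt "255 0.914 0.584 0 0 0 0" --pt "255 0 0 0 0 0 0"

```text
time: 11.65
tool_pos: [0.6405, -0.1785, 0.1354]
tool_rot: [3.142, 0.0, 0.238]
contact_force: [0.5, 0.8, 0.0]
opening: 0.0004
```

```bash
python3 look.py 5
```

```text
11.65 [ 0.64047589 -0.17851036  0.13544235] [3.14153703e+00 8.48669132e-05 2.38055211e-01] [0.5482181  0.83248146 0.00433168]
wrist rack 0.8 [ 0.5556 -0.0958  0.0663]
wrist lever_end 0.49 [ 0.6414 -0.2292  0.0903]
side rack 0.92 [ 0.5542 -0.1001  0.0611]
side lever_end 0.57 [ 0.6455 -0.2271  0.0848]
top lever_end 0.68 [ 0.6427 -0.227   0.0824]
```

View pics/w5.png

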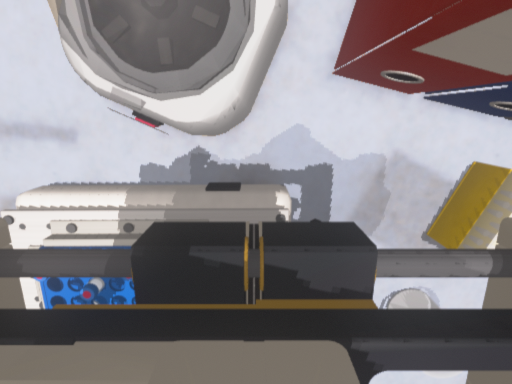

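View pics/st5.png

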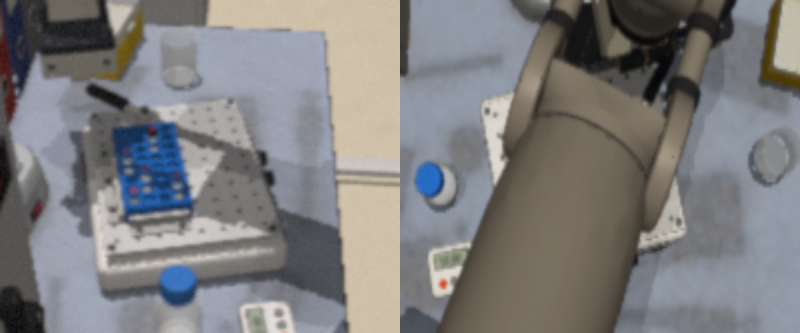

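Call:
move_arm --pt "255 0 0 0.9 0 0 0" --pt "255 0 0 0.9 0 0 0" --pt "255 0 0 0.95 0 0 0" --pt "255 0 0 0 0 0 0"

```text
time: 12.6
tool_pos: [0.6382, -0.1776, 0.0779]
tool_rot: [-3.138, 0.005, 0.238]
contact_force: [-0.6, -0.2, 0.3]
opening: 0.0006
```

```bash
python3 look.py 6
```

```text
12.6 [ 0.6382294  -0.17758389  0.07792846] [-3.13840855  0.0045454   0.23809611] [-0.64369377 -0.24800758  0.34609837]
side rack 0.97 [ 0.5556 -0.1007  0.0636]
side lever_end 0.63 [ 0.565  -0.0416  0.0677]
top lever_end 0.52 [ 0.6425 -0.2289  0.0816]
```

View pics/st6.png

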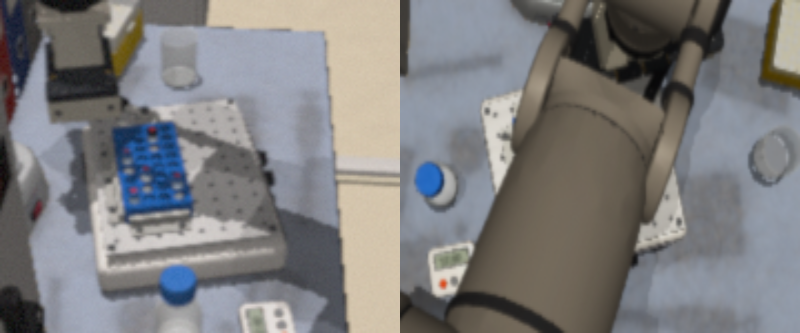

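Call:
move_arm --pt "255 -0.17 0.18 0 0 0 0" --pt "255 -0.17 0.18 0 0 0 0" --pt "255 -0.17 0.18 0 0 0 0" --pt "255 -0.13 0.21 0 0 0 0" --pt "255 -0.13 0.21 0 0 0 0" --pt "255 -0.13 0.21 0 0 0 0" --pt "255 -0.13 0.21 0 0 0 0"

```text
time: 13.92
tool_pos: [0.6264, -0.2101, 0.0812]
tool_rot: [3.142, -0.0, 0.238]
contact_force: [0.6, 2.5, 0.4]
opening: 0.0002
```

```bash
python3 look.py 7
```

```text
13.925 [ 0.62635052 -0.2101324   0.08116623] [ 3.14150469e+00 -1.56803463e-04  2.38198073e-01] [0.62600036 2.49930392 0.3903163 ]
wrist rack 0.87 [ 0.5555 -0.0992  0.0644]
side rack 0.55 [ 0.5561 -0.0984  0.0621]
side lever_end 0.68 [ 0.6275 -0.2466  0.0866]
```

View pics/st7.png

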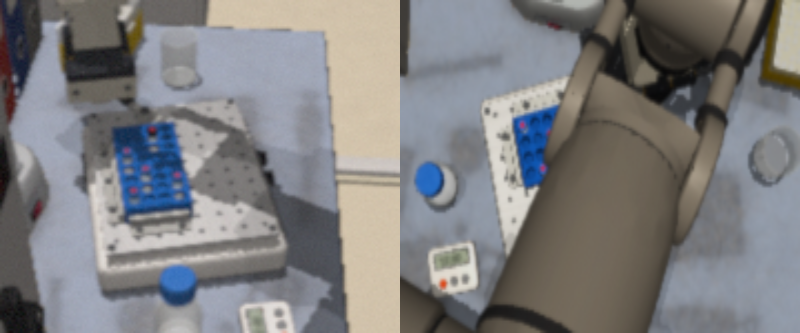

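Call:
move_arm --pt "255 -0.19 0.17 0 0 0 0" --pt "255 -0.19 0.17 0 0 0 0" --pt "255 -0.19 0.17 0 0 0 0" --pt "255 -0.19 0.17 0 0 0 0" --pt "255 -0.24 0.12 0 0 0 0" --pt "255 -0.24 0.12 0 0 0 0" --pt "255 -0.24 0.12 0 0 0 0" --pt "255 -0.24 0.12 0 0 0 0" --pt "255 0 0 0 0 0 0"

```text
time: 15.5
tool_pos: [0.5981, -0.2411, 0.0812]
tool_rot: [3.141, 0.0, 0.238]
contact_force: [-0.1, -1.8, 0.5]
opening: 0.0004
```

```bash
python3 look.py 8
```

```text
15.5 [ 0.59805978 -0.24106561  0.08118676] [3.1412083e+00 2.8557382e-04 2.3767000e-01] [-0.0982355  -1.84859449  0.53379571]
wrist rack 0.92 [ 0.5566 -0.1003  0.0646]
side rack 0.57 [ 0.556  -0.0984  0.0634]
side lever_end 0.24 [ 5.135e-01  7.300e-02 -3.000e-04]
top rack 0.58 [ 0.5524 -0.1019  0.066 ]
```

View pics/st8.png

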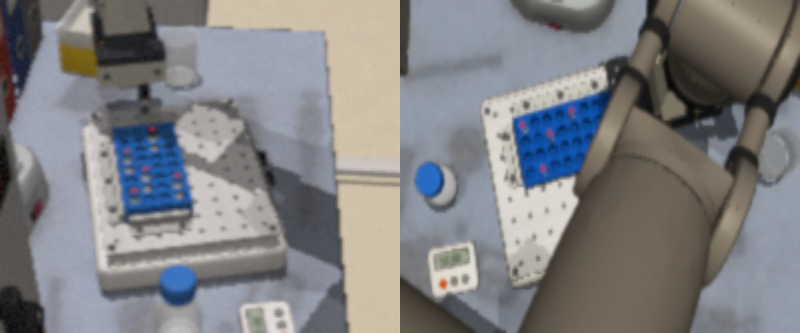

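View pics/w8.png

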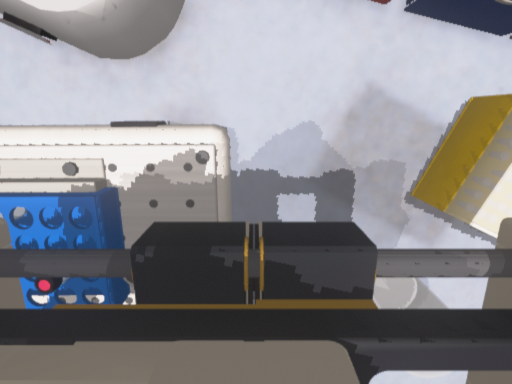

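Call:
move_arm --pt "255 -0.27 0.06 0 0 0 0.83" --pt "255 -0.27 0.06 0 0 0 0.83" --pt "255 -0.27 0.06 0 0 0 0.83" --pt "255 -0.27 0.06 0 0 0 0.83" --pt "255 -0.27 0.06 0 0 0 0.83" --pt "255 -0.27 0.06 0 0 0 0.83" --pt "255 -0.27 0.06 0 0 0 0.83" --pt "255 0 0 0 0 0 0"

```text
time: 16.95
tool_pos: [0.5613, -0.248, 0.0814]
tool_rot: [-3.142, -0.001, -0.37]
contact_force: [0.7, 0.2, -0.2]
opening: 0.0001
```

```bash
cat >> look.py <<'E'
c,q=np.cos(.2385),np.sin(.2385); v=s["tool_pos"][:2]-np.array([.568,-.1855]); print("rel pivot back,right",v@[c,q],v@[q,-c],"qpos6",s["qpos"][5])
E
python3 look.py 9
```

```text
16.95 [ 0.56128695 -0.24797258  0.08137812] [-3.14157189e+00 -8.78047777e-04 -3.69615458e-01] [ 0.69937811  0.22363805 -0.20853684]
wrist rack 0.8 [ 0.5542 -0.0959  0.0616]
side rack 0.55 [ 0.556  -0.0989  0.0621]
side lever_end 0.47 [ 0.5351 -0.2598  0.0887]
top rack 0.71 [ 0.5538 -0.1009  0.0671]
top lever_end 0.54 [ 0.5581 -0.1399  0.0662]
rel pivot back,right -0.021281883614910967 0.05911826811493953 qpos6 1.3993868123304676
```

View pics/st9.png

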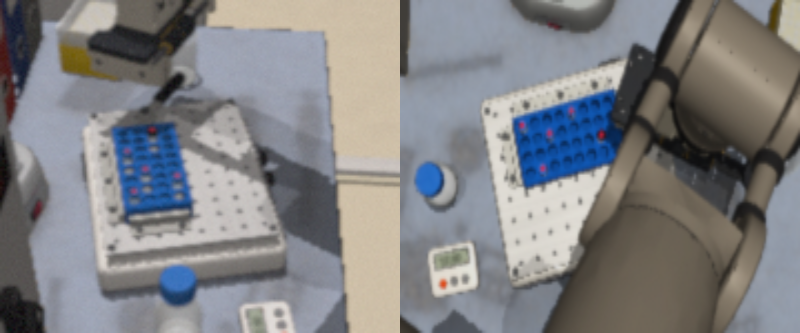

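View pics/w9.png

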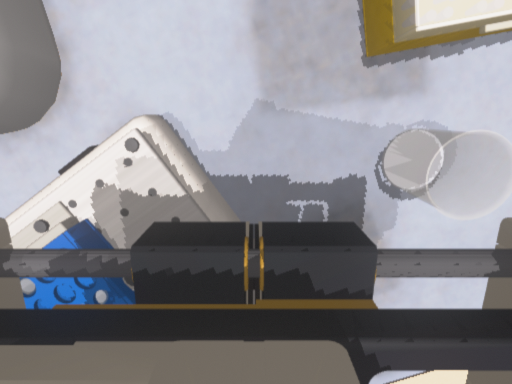

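Call:
move_arm --pt "255 -0.27 0.06 0 0 0 0.83" --pt "255 -0.27 0.06 0 0 0 0.83" --pt "255 -0.27 0.06 0 0 0 0.83" --pt "255 -0.27 0.06 0 0 0 0.83" --pt "255 -0.27 0.06 0 0 0 0.83" --pt "255 0 0 0 0 0 0"

```text
time: 18.15
tool_pos: [0.535, -0.2393, 0.0813]
tool_rot: [3.142, -0.0, -0.804]
contact_force: [2.2, 0.6, -0.2]
opening: 0.0006
```

```bash
python3 look.py 10
```

```text
18.15 [ 0.53503504 -0.23926558  0.08126487] [ 3.14159115e+00 -4.34618142e-04 -8.03989102e-01] [ 2.18323974  0.60348991 -0.24759948]
side lever_end 0.54 [ 0.507  -0.241   0.0891]
top rack 0.9 [ 0.5518 -0.0981  0.0631]
rel pivot back,right -0.04473370260166101 0.04445584605338837 qpos6 1.8236698826114413
```

View pics/st10.png

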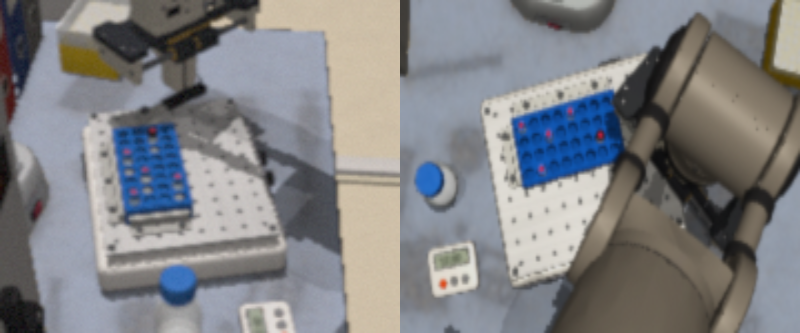

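Call:
move_arm --pt "255 -0.135 0.03 0 0 0 0.415" --pt "255 -0.135 0.03 0 0 0 0.415" --pt "255 -0.135 0.03 0 0 0 0.415" --pt "255 -0.135 0.03 0 0 0 0.415"

```text
time: 19.1
tool_pos: [0.527, -0.234, 0.0812]
tool_rot: [-3.141, -0.004, -0.98]
contact_force: [2.2, -5.8, -2.2]
opening: 0.0002
```

Call:
move_arm --pt "255 -0.08 0.0 0 0 0 0" --pt "255 -0.08 0 0 0 0 0"

```text
time: 19.35
tool_pos: [0.5268, -0.2337, 0.0815]
tool_rot: [-3.141, -0.009, -0.978]
contact_force: [9.3, -15.2, -10.1]
opening: 0.0003
```

```bash
python3 look.py 11
```

```text
19.35 [ 0.52681315 -0.23366627  0.08151958] [-3.14052427 -0.00944903 -0.97847629] [  9.27789471 -15.22674424 -10.11404568]
side lever_end 0.79 [ 0.4984 -0.2309  0.0865]
top rack 0.74 [ 0.5526 -0.1004  0.0677]
rel pivot back,right -0.05140005275222425 0.0370726472362893 qpos6 2.002456738304902
```

View pics/st11.png

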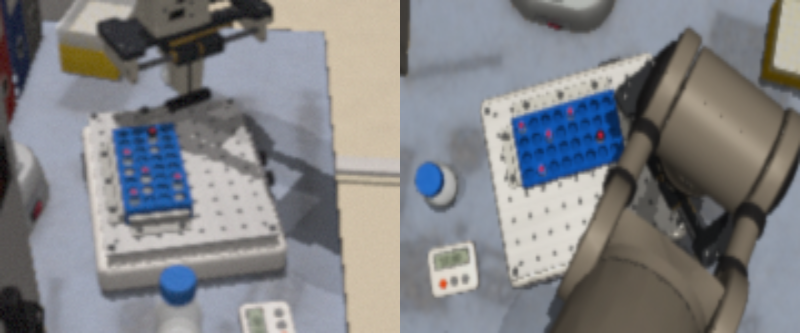

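Call:
move_arm --pt "255 0.15 0 0 0 0 0" --pt "255 0.2 0 0 0 0 0" --pt "255 0.6 0 0 0 0 0" --pt "255 0.8 0 0 0 0 0" --pt "255 0 0 -0.9 0 0 0" --pt "255 0 0 -1 0 0 0" --pt "255 0 0 -1 0 0 0" --pt "255 0 0 -1 0 0 0" --pt "255 0 0 -1 0 0 0" --pt "255 0 0 -1 0 0 0" --pt "255 0 0 -1 0 0 0" --pt "255 0 0 0 0 0 0"

```text
time: 21.3
tool_pos: [0.5447, -0.2595, 0.2205]
tool_rot: [-3.14, -0.003, -0.979]
contact_force: [-0.7, -0.2, 0.1]
opening: 0.0004
```

Call:
move_arm --pt "255 1 0.9 0 0 0 0" --pt "255 1 0.9 0 0 0 0" --pt "255 1 0.9 0 0 0 0" --pt "255 1 0.9 0 0 0 0" --pt "255 1 0.9 0 0 0 0" --pt "255 1 0.9 0 0 0 0" --pt "255 0.5 0.9 0 0 0 0" --pt "255 0 0.9 0 0 0 0" --pt "255 0 0.9 0 0 0 0" --pt "255 0 0 0 0 0 0"

```text
time: 22.55
tool_pos: [0.4807, -0.4577, 0.2195]
tool_rot: [3.141, -0.0, -0.98]
contact_force: [-0.8, 0.0, -0.4]
opening: 0.0004
```

```bash
python3 look.py 12; python3 - <<'E'
from m import *
n="top"
im,d=eyes.read_camera(n); r,z=rack(n,im,d); print(cv2.minAreaRect(r),z)
P=cloud(n,d); m=(im.max(-1)<60)&(P[...,2]>.07)&(P[...,2]<.11)&(abs(P[...,0]-.52)<.06)&(abs(P[...,1]+.21)<.05)
H=P[m]; print("lever",len(H),H.mean(0),cv2.minAreaRect(H[:,:2].astype('f4')))
cv2.imwrite("pics/t12c.png",cv2.resize(im[130:260,150:360,::-1],None,fx=3.8,fy=3.8,interpolation=cv2.INTER_CUBIC))
for l in("nest","pivot","lever_end","beaker","bottle","timer"):
    for q in finder.place_of(n,l)[:1]: print(l,round(q["p"],2),w(n,q["centre"]).round(4))
E
```

```text
22.55 [ 0.48073709 -0.45772998  0.21954743] [ 3.14146849e+00 -2.00548941e-04 -9.80479334e-01] [-0.8086977   0.0313829  -0.42729547]
side rack 0.93 [ 0.5551 -0.096   0.0635]
side lever_end 0.72 [ 0.5005 -0.2339  0.0851]
top rack 0.84 [ 0.5522 -0.1009  0.0624]
top lever_end 0.54 [ 0.4955 -0.2315  0.0832]
rel pivot back,right -0.1491058650501041 0.24390862532222143 qpos6 1.6751273605359682
((0.5524241924285889, -0.10008881986141205), (0.07068338990211487, 0.13297182321548462), 13.939776420593262) 0.08468832956332661
lever 122 [ 0.52033138 -0.21569579  0.09197432] ((0.5209288001060486, -0.2158670276403427), (0.05782949924468994, 0.013540451414883137), 33.844505310058594)
nest 0.62 [ 0.5569 -0.1026  0.0647]
pivot 0.93 [ 0.5674 -0.1803  0.084 ]
lever_end 0.76 [ 0.5007 -0.233   0.0839]
beaker 0.83 [ 5.444e-01 -3.792e-01  4.000e-04]
bottle 0.65 [0.508  0.0667 0.0034]
timer 0.76 [ 0.4173  0.0475 -0.0022]
```

View pics/t12c.png

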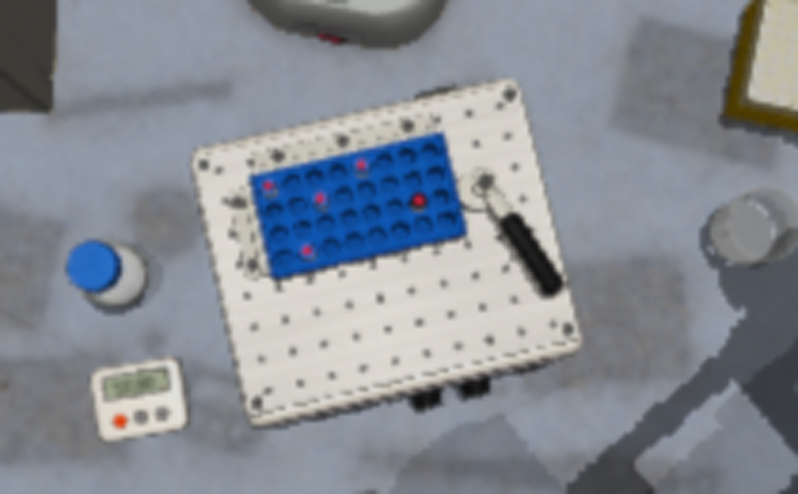

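View pics/st12.png

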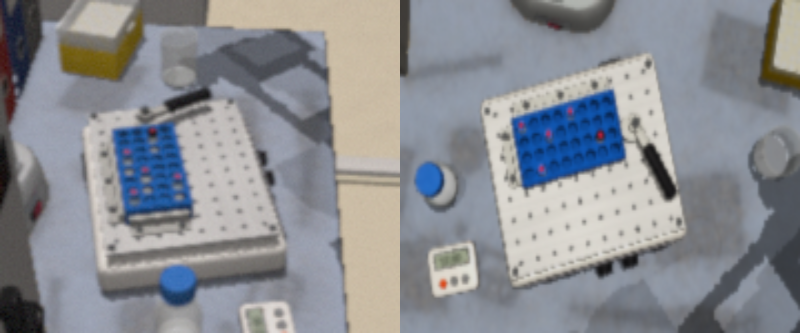

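```bash
python3 -c "
from cell import robot
print(robot.hand_in())"
```

```text
the job is handed in; nothing more can be done
None
```

The rack is home against the rear fence and the clamp lever is at its closed stop. I handed the job in at about 22.8 s.

**Rack:** I pushed it straight back with the closed fingertips until it stopped firmly. The force rose to about 25 N in total at that stop. In the last top picture its centre is at (0.552, -0.100), turned 13.9°. My estimate of the nest from the plate outline is (0.552, -0.101), with the shaker turned about 13.8°.

**Lever:** I pushed the handle over the right side to the front until it stopped, with about 20 N at the stop. It now stands about 160° clockwise from straight back, which is the closed position, and it stayed there after I backed off.

**Vials and other things:** All five vials stand in the rack. The bottle and timer are where they were.

**Checks that disagreed:**
- **Nest:** the network's last report (p 0.62) was (0.557, -0.103), about 4 to 5 mm from my estimate and near its stated accuracy.
- **Beaker:** the last report was about 4 mm from the first one, and its outline in the top picture sat about 1.5 pixels off. I put this down to noise and the arm's shadow. By my figures nothing came near enough to touch it, but I did not check it further.

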